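Empty the tip tray and rock the locating block out of the drill jig

TASK

Strip the drilling set-up for a changeover: first lift the tip tray by its red handle so that all three brass pieces slide off into the yellow bin, without touching the pieces, and let the tray back down. Then grip the tight locating block by its orange grip and, while it is still in its slot, rock it side to side along the slot, well over each way (some 8 degrees) several times, easing it up until it comes free without lifting or dragging the loose jig; leave the other tools alone. Finish still holding the block, upright and still, directly over its slot and just clear of the jig (about 2 cm).

Things in the scene. Friction and masses are not known exactly. Their poses are not given: they have to be found in the camera images.
- tray_handle (a point): middle of the tray's red handle bar: round, 12 mm diameter, 84 mm long, level, parallel to the hinge, 116 mm above the bench when the tray is down. 37 mm clear of the tray's end wall and free all round but for thin arms at its ends: pinch it from above, a finger either side; it may turn between the fingers as the tray tips. x axis points to the hinge (tray down), y along the bar
- tray_hinge (a point): middle of the tray's hinge axis, at the bin end, 110 mm above the bench, on the blue stand; x axis points level away from the handle to the bin, y is the hinge axis. The handle bar's centre lies 193 mm from this axis towards -x and, with the tray down, 6 mm higher. Stand and bin are screwed down
- tray (a joint): tilt of the steel tip tray, rad: 0 = down and level, grows as the handle is lifted, stops at 1.0. Tray 195 x 110 mm, 350 g, low walls on three sides, the edge open at the hinge end, 45 mm past the hinge over the bin. Polished floor: the pieces start to slide at 0.28 to 0.42 rad; 0.8 rad clears them all. Let go, it falls back down
- jig: drill jig, loose on the bench: aluminium plate 160 (x) x 130 (y) x 12 mm, 1.6 kg, with a green housing in its middle (102 mm along x, 66 mm along y, top 36 mm above the bench) round the slot with the locating block. Origin at the centre of its underside, below the slot. Pulling the block straight up lifts the jig with it: its friction, 20 to 28 N, exceeds the jig's weight
- jig_slot (a point): centre of the jig's slot, 22 mm above the bench, axes as the jig's. Sprung cheeks press the block's +x and -x faces, 20 N each, from 14 to 30 mm above the bench; 5 mm play at either end in y. Rock the block about x through this point (its top swings along y). Moving, it is held far less: raise it only during the strokes, about 2 mm per stroke between -0.14 and 0.14 rad
- locator: locating block: steel tang 14 (x) x 36 (y) x 26 mm high, a neck and an orange grip on top, 94 mm high in all, about 260 g. Origin at the centre of the tang's underside, 12 mm above the bench when seated; z up along the block; axes start parallel to the jig's. It leaves the cheeks when raised 18 mm and the housing when raised 24 mm from its seat
- locator_grip (a point): middle of the gripping zone of the block's orange grip, 74 mm above its underside (86 mm above the bench when seated). The grip is 22 mm (x) x 30 mm (y) and runs from 38 to 94 mm above the underside; nothing stands beside it above the housing
- bin: yellow open catch bin at the tray's open end, 150 x 150 x 70 mm, walls and floor 4 mm; origin at the centre of its underside
- slug0: brass piece on the tray, 26 x 22 x 18 mm, about 60 g; origin at the centre of its underside
- slug1: brass piece on the tray, 26 x 22 x 18 mm, about 60 g; origin at the centre of its underside
- slug2: brass piece on the tray, 26 x 22 x 18 mm, about 60 g; origin at the centre of its underside
- screwdriver: bystander, leave alone: screwdriver with red handle lying between the tray's bin and the jig
- hammer: bystander, leave alone: wooden-handled hammer lying on the bench at the left
- wrench: bystander, leave alone: steel wrench lying on the bench at the right
- tin: bystander, leave alone: yellow-banded tin, 74 mm diameter, 90 mm high, on the near side between tray and jig
- cup_brush: bystander, leave alone: wire cup brush with a red collar, 54 mm diameter, 48 mm high, just beyond the jig
- bush: bystander, leave alone: spare brass bush, 32 mm outside diameter, 24 mm high, just beyond the jig
There are look-alikes about, which are no part of the job. Of the things that look like the locator, the smallest one is meant.

How it is judged (in metres and radians):
On the way, in this order (a step that is already met when the one before it is completed fails the run):
1. all three brass pieces lie in the bin (x of slug0 in the frame of bin between -0.075 and 0.075 m and y of slug0 in the frame of bin between -0.075 and 0.075 m and height (world z) of each of slug0, slug1, slug2 below 0.06 m and linear speed of each of slug0, slug1, slug2 below 0.05 m/s and x of slug1 in the frame of bin between -0.075 and 0.075 m and y of slug1 in the frame of bin between -0.075 and 0.075 m and x of slug2 in the frame of bin between -0.075 and 0.075 m and y of slug2 in the frame of bin between -0.075 and 0.075 m), for 0.2 s.
2. the block, still in its slot, is rocked over to the jig's +y side (more than 4 degrees) (angle between locator's own z axis and vertical above 0.07 rad and y of locator_grip in the frame of jig above 0.003 m and z of locator in the frame of jig below 0.03 m), for 0.02 s.
3. the block, still in its slot, is rocked over to the -y side (angle between locator's own z axis and vertical above 0.07 rad and y of locator_grip in the frame of jig below -0.003 m and z of locator in the frame of jig below 0.03 m), for 0.02 s.
4. and, still in its slot, over to the +y side again (all of step 2), for 0.02 s.
At the end, for the whole second after the job is handed in: The three pieces lie in the bin and the tray is down (below 0.1 rad); the fingers hold the locating block, still and upright within 10 degrees, within 25 mm of straight over its slot, its underside 4 to 45 mm above the housing, touching the jig nowhere, the jig flat on the bench (all of step 1 and value of joint tray below 0.1 rad and z of locator in the frame of jig between 0.04 and 0.081 m and horizontal distance between locator and jig below 0.025 m and angle between locator's own z axis and vertical below 0.17 rad and contact force between the fingers and locator above 1 N and contact force between locator and jig below 0.1 N and linear speed of locator below 0.03 m/s and height (world z) of jig below 0.003 m); the arm keeps its last pose, push and grip.
It fails at once if the jig is lifted off the bench (over 6 mm) or tipped (height (world z) of jig above 0.006 m or angle between jig's own z axis and vertical above 0.1 rad).
It fails at once if the jig is dragged over 30 mm (distance of jig from where it was at the start of the episode above 0.03 m).
It fails at once if the fingers handle the brass pieces (contact force between the fingers and slug0 above 0.5 N or contact force between the fingers and slug1 above 0.5 N or contact force between the fingers and slug2 above 0.5 N).
It fails at once if another tool is moved over 30 mm (distance of any of screwdriver, hammer, wrench, tin, cup_brush, bush from where it was at the start of the episode above 0.03 m).
It also fails if it takes over 72 s, if anything falls off the work surface, if the arm or the gripper's body presses on something with over 40 N, if the wrist force passes 120 N, or if a joint passes its speed limit or range.

ROBOT

A 6-joint arm with a two-finger parallel gripper is mounted at the origin on the work surface. World frame = base frame: x ahead of the robot, y to its left, z up, the work surface at z = 0. Lengths are in m, angles in degrees, forces in N, time in s.
With the tool pointing down it reaches from about 0.275 to 1 m from the base axis. Payload 8.4 kg.
Tool frame: the origin (TCP) lies between the finger pads; the fingertips stand ctrl.tip_reach ahead of it and the grasp point (between the pads) lies 11 mm behind it (ctrl.tip_reach is the distance from the TCP to the fingertips, in m); z points along the fingers, y is the line along which they close (so a half turn about z gives the same grasp; the last joint's range is limited). The gripper opens to 85 mm and grips with 20 to 120 N. Pads are 22 mm wide; open, the fingers measure 114 mm over their backs; the gripper's body (76 mm by 85 mm) begins 54 mm behind the grasp point. The pads swing forward as they close: fully open they stand 13 mm farther back than shut.
Start: joints at [75.665, 20.225, 93.587, -0, 66.188, -0.138], TCP at [0.153, 0.606, 0.239] pointing down, gripper open.
Joint ranges: [-150.9, 150.9], [-52.94, 120.26], [3.33, 152.33], [-74.26, 254.26], [0, 154.13], [-172.89, 172.89]. Speed limits (degrees/s): [127.2, 127.2, 159.86, 180, 180, 180].

INTERFACE

Orientations are given as [roll, pitch, yaw] about the fixed x, y, z axes, in that order (R = Rz(yaw) Ry(pitch) Rx(roll)).
In Python, from cell import get_state, viewer, ctrl, spot_in, landmark_of gives the robot as it stands.
- The arm moves only by the shell command python3 -m crank 'ROWS'. ROWS is JSON, a list of rows, each an object of numbers: "ax", "ay", "az": the turn, a rotation vector about the world's x, y, z in units of 180 degrees (1.0 is 180 degrees); "dx", "dy", "dz": the shift along the world's x, y, z in units of 60 cm (1.0 is 60 cm); "jaw": the closure, from -1 (fully open) to 1 (shut). In form: [{"ax": .., "ay": .., "az": .., "dx": .., "dy": .., "dz": .., "jaw": ..}, ...]. A call has 1 to 12 rows; each row is the pose to reach, as a shift and turn from the pose commanded when the call began, turning the shorter way round; what a row does not reach only later rows make up. A row lasts 1/12 s, in which the tool goes at most 41.7 mm and 7.16 degrees, less where a joint would pass 70% of its speed; a pose out of reach is approached as far as the arm can. A call with a number of a shift or a turn outside -1 to 1 is refused whole. A call with a gripper value outside its range is refused whole. The fingers move at their own pace and stop on an object; the grip force is fixed at half the most. Time passes only in rows, so rows that repeat a pose let the fingers close. It gives the time, the measured TCP pose, the force, the opening and the grip force at its end, in the units of the state.
- get_state(): the state, without advancing time (a new reading comes with each control period).
- viewer.get_image(name): name is "scene" or "top" or "wrist"; returns the picture (400x640x3 uint8, red, green, blue); there is no depth.
- viewer.camera_info(name): a dict with "fx", "fy", "cx", "cy" (pixels), "world_from_camera" (4x4, takes a point from camera to world coordinates); the wrist camera has in their place "mount" (4x4, takes a point from camera to tool coordinates, whose origin is the TCP and whose axes are the flange's). Camera axes: x right, y up, looking along -z (the intrinsics and any distortion apply to the point x, -y, -z); pixel columns grow to the right and rows downward; lengths in m; the calibration is good to about 2 mm. A picture is of the moment at which its call begins: read the wrist's pose just before it. camera_info takes no time and is no camera call.
- ctrl.finish_job(): hands the job in; it is judged then, once.
Trained networks look in the newest picture that a camera, given by its name, has taken for a name from the list of things; names that differ only in an ending like _2 or _b are one class to them, and where a whole thing is asked for, a point or a joint stands for the part that bears it (a point fixed in the world has none). Each returns a list of dicts, best first, with "p" (0 to 1); they miss things now and then, are a little off and sometimes report something else, mostly with a low value. They report only what shows in the picture. A call takes as long as a camera call. They do not tell look-alikes from the thing itself.
- spot_in(camera, label): "at" ([x, y, z] in m, in the coordinates of the camera as it stood for that picture, good to about 4 mm: the middle of the surface that is visible of it).
- landmark_of(camera, label): "at" ([x, y, z] in m, in the coordinates of the camera as it stood for that picture, good to about 4 mm: a listed point, or the origin of a listed thing).
The state is a dict: "time": time; "q": joint angles; "dq": joint speeds; "effort": joint torques, N m; "tcp_pos": TCP position; "tcp_rot": TCP orientation; "wrist_force": force on the tool from outside, world axes, zero at the start; "wrist_torque": the same for the moment, N m; "gripper_width": finger opening in m; "grip_force": force on a finger pad.
Only numpy, scipy, OpenCV 4.12 (cv2) and the standard library are available. Lean on these libraries where they do the work, as an engineer would, in place of code of your own. Each camera call takes 0.05 s, during which the arm holds its last target. There are 200 camera calls.

## Working session

There is one attempt and no reset: what is moved stays moved. The work goes in short steps, Python scripts to look and compute and a shell command to move; the robot and the scene stay as the last step left them, time stands still between calls to the robot, and variables do not carry over. Pictures are saved under pics/ and viewed, at most 10 in all, crops included, and the job is handed in when it is done.

```bash
ls; mkdir -p pics; cat > h.py <<'E'
import numpy as np, cv2
from cell import get_state, viewer, ctrl, spot_in, landmark_of
from scipy.spatial.transform import Rotation as R
def wfc(n):
    ci=viewer.camera_info(n)
    if 'world_from_camera' in ci: return np.array(ci['world_from_camera']),ci
    s=get_state(); T=np.eye(4); T[:3,:3]=R.from_euler('xyz',s['tcp_rot'],degrees=True).as_matrix(); T[:3,3]=s['tcp_pos']
    return T@np.array(ci['mount']),ci
def find(n,labels,f=landmark_of):
    T,ci=wfc(n)
    for l in labels:
        for d in f(n,l)[:4]:
            a=np.array(d['at']); w=(T@[*a,1])[:3]
            u=ci['cx']+ci['fx']*a[0]/-a[2]; v=ci['cy']+ci['fy']*-a[1]/-a[2]
            print(n,l,round(d['p'],2),w.round(4),'px',int(u),int(v),[k for k in d if k not in('p','at')])
def snap(n,fn):
    im=viewer.get_image(n); cv2.imwrite(fn,cv2.cvtColor(im,cv2.COLOR_RGB2BGR)); return im
E
python3 - <<'E'
from h import *
s=get_state(); print(s, ctrl.tip_reach)
for n in('scene','top'):
    snap(n,f'pics/{n}0.png'); print({k:v for k,v in viewer.camera_info(n).items()})
    find(n,['tray_handle','tray_hinge','jig','jig_slot','locator','locator_grip','bin','slug0','tin'])
print(viewer.camera_info('wrist'))
E
```

```text
pics
{'time': 0.0, 'q': array([ 7.56640508e+01,  2.02622166e+01,  9.36294333e+01,  1.26423095e-03,
        6.61881337e+01, -1.36665533e-01]), 'dq': array([ 0.13600834, -0.02511237, -0.02658834,  0.00051028, -0.05158046,
       -0.00236459]), 'effort': array([-7.04733557e-04, -6.05259061e+01, -3.42047703e+01, -6.22935772e-05,
        9.67127999e-03, -1.92381543e-05]), 'tcp_pos': array([0.15317779, 0.60545421, 0.23856195]), 'tcp_rot': array([-1.79920219e+02, -1.34620431e-03,  1.65800204e+02]), 'wrist_force': array([-0.09634211, -0.42703668, -0.54689584]), 'wrist_torque': array([ 0.01316057,  0.03267583, -0.00999902]), 'grip_force': 0.0, 'gripper_width': 0.08523649260455028} 0.008
{'fx': 430.7122812572507, 'fy': 430.7122812572507, 'cx': 320.39876984204295, 'cy': 210.756498481338, 'world_from_camera': array([[ 0.19861634, -0.63652998,  0.74523898,  1.50951988],
       [ 0.98005673,  0.1240635 , -0.15523228, -0.15070187],
       [ 0.00635305,  0.76120814,  0.64847653,  0.9025365 ],
       [ 0.        ,  0.        ,  0.        ,  1.        ]])}
scene tray_handle 0.61 [0.41   0.2337 0.1148]
[... 1986 characters left out ...]
  1.814e-01 -1.000e-04] px 282 169 []
top slug0 0.62 [0.4967 0.2458 0.1112] px 261 218 []
top slug0 0.55 [0.4902 0.1867 0.1152] px 277 220 []
top slug0 0.42 [0.5446 0.1899 0.1111] px 277 205 []
top tin 0.78 [ 0.4749 -0.0057 -0.0017] px 331 225 []
{'fx': 326.8356642697051, 'fy': 326.8356642697051, 'cx': 317.49505985367136, 'cy': 195.24118455597733, 'mount': array([[ 7.76945734e-04,  9.64566071e-01,  2.63840277e-01,
         6.67765618e-02],
       [ 9.99999298e-01, -9.85548159e-04,  6.58281323e-04,
         6.06718158e-04],
       [ 8.94983129e-04,  2.63839580e-01, -9.64566159e-01,
        -1.34875672e-01],
       [ 0.00000000e+00,  0.00000000e+00,  0.00000000e+00,
         1.00000000e+00]])}
```

View pics/scene0.png

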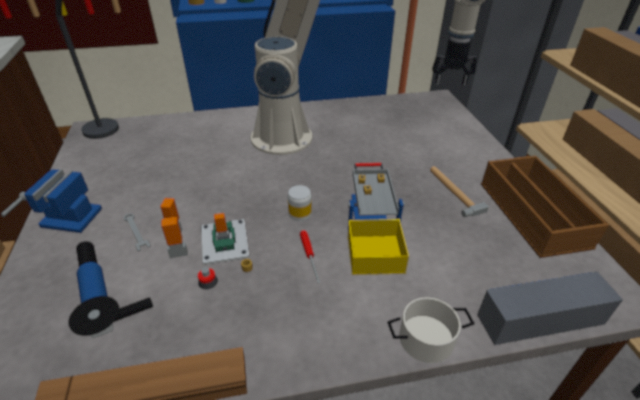

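View pics/top0.png

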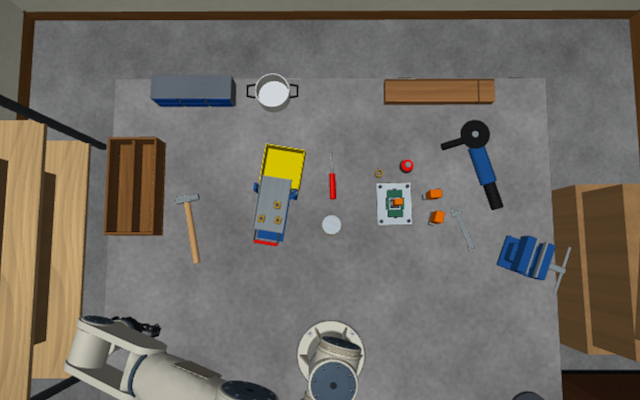

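The scene view shows the handle at (367,164), the bin at (377,246) and the jig with its block at (225,240). The two larger orange look-alikes are off the jig at (168,210) and (173,232). The top view agrees, with the handle at (266,242) and the jig at (394,203). I'll move above the handle.

```bash
python3 -m crank '[{"dx":0.427,"dy":-0.622,"dz":0.03,"az":-0.472,"jaw":0.1},{"dx":0.427,"dy":-0.622,"dz":0.03,"az":-0.472,"jaw":0.1},{"dx":0.427,"dy":-0.622,"dz":0.03,"az":-0.472,"jaw":0.1},{"dx":0.427,"dy":-0.622,"dz":0.03,"az":-0.472,"jaw":0.1},{"dx":0.427,"dy":-0.622,"dz":0.03,"az":-0.472,"jaw":0.1},{"dx":0.427,"dy":-0.622,"dz":0.03,"az":-0.472,"jaw":0.1},{"dx":0.427,"dy":-0.622,"dz":0.03,"az":-0.472,"jaw":0.1},{"dx":0.427,"dy":-0.622,"dz":0.03,"az":-0.472,"jaw":0.1},{"dx":0.427,"dy":-0.622,"dz":0.03,"az":-0.472,"jaw":0.1},{"dx":0.427,"dy":-0.622,"dz":0.03,"az":-0.472,"jaw":0.1},{"dx":0.427,"dy":-0.622,"dz":0.03,"az":-0.472,"jaw":0.1},{"dx":0.427,"dy":-0.622,"dz":0.03,"az":-0.472,"jaw":0.1}]'
python3 -m crank '[{"dx":0,"jaw":0.1},{"dx":0,"jaw":0.1},{"dx":0,"jaw":0.1},{"dx":0,"jaw":0.1}]'
python3 - <<'E'
from h import *
s=get_state(); print(s['tcp_pos'],s['tcp_rot'],s['gripper_width'],s['q'])
snap('wrist','pics/w1.png')
find('wrist',['tray_handle','tray_hinge','slug0'])
E
```

```text
[0.15331045 0.60588323 0.2392699 ] [-1.79995966e+02 -2.71395802e-04  1.65800687e+02] 0.08540307393254434 [ 7.56624856e+01  2.02257764e+01  9.35878715e+01  2.86006112e-04
  6.61903868e+01 -1.38316599e-01]invalid input at $[0]: expected keys ax, ay, az, dx, dy, dz, jaw
invalid input at $[0]: expected keys ax, ay, az, dx, dy, dz, jaw
```

View pics/w1.png

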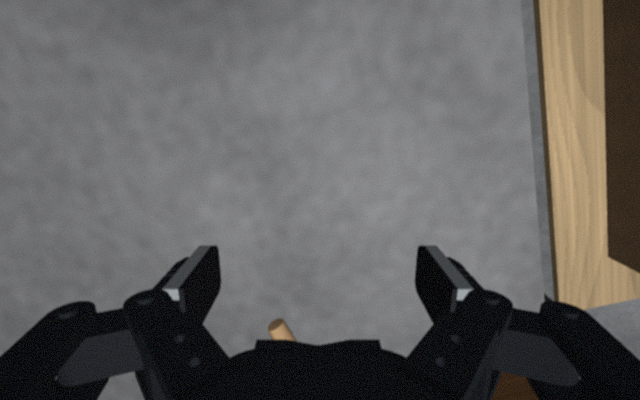

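All seven keys are required, so nothing moved. The picture shows only bare bench and the hammer's end at (280,328).

```bash
python3 -m crank '[{"ax":0,"ay":0,"az":-0.472,"dx":0.427,"dy":-0.622,"dz":0.03,"jaw":0.1},{"ax":0,"ay":0,"az":-0.472,"dx":0.427,"dy":-0.622,"dz":0.03,"jaw":0.1},{"ax":0,"ay":0,"az":-0.472,"dx":0.427,"dy":-0.622,"dz":0.03,"jaw":0.1},{"ax":0,"ay":0,"az":-0.472,"dx":0.427,"dy":-0.622,"dz":0.03,"jaw":0.1},{"ax":0,"ay":0,"az":-0.472,"dx":0.427,"dy":-0.622,"dz":0.03,"jaw":0.1},{"ax":0,"ay":0,"az":-0.472,"dx":0.427,"dy":-0.622,"dz":0.03,"jaw":0.1},{"ax":0,"ay":0,"az":-0.472,"dx":0.427,"dy":-0.622,"dz":0.03,"jaw":0.1},{"ax":0,"ay":0,"az":-0.472,"dx":0.427,"dy":-0.622,"dz":0.03,"jaw":0.1},{"ax":0,"ay":0,"az":-0.472,"dx":0.427,"dy":-0.622,"dz":0.03,"jaw":0.1},{"ax":0,"ay":0,"az":-0.472,"dx":0.427,"dy":-0.622,"dz":0.03,"jaw":0.1},{"ax":0,"ay":0,"az":-0.472,"dx":0.427,"dy":-0.622,"dz":0.03,"jaw":0.1},{"ax":0,"ay":0,"az":-0.472,"dx":0.427,"dy":-0.622,"dz":0.03,"jaw":0.1}]'
python3 -m crank '[{"ax":0,"ay":0,"az":0,"dx":0,"dy":0,"dz":0,"jaw":0.1},{"ax":0,"ay":0,"az":0,"dx":0,"dy":0,"dz":0,"jaw":0.1},{"ax":0,"ay":0,"az":0,"dx":0,"dy":0,"dz":0,"jaw":0.1},{"ax":0,"ay":0,"az":0,"dx":0,"dy":0,"dz":0,"jaw":0.1}]'
python3 - <<'E'
from h import *
s=get_state(); print(s['tcp_pos'],s['tcp_rot'],s['gripper_width'],s['q'])
snap('wrist','pics/w2.png')
find('wrist',['tray_handle','tray_hinge','slug0'])
E
```

```text
time: 2.2
tcp_pos: [0.4125, 0.2283, 0.2579]
tcp_rot: [179.9, 0.0, 80.3]
wrist_force: [0.4, 0.7, -0.2]
gripper_width: 0.0382
grip_force: 0.0
time: 2.53
tcp_pos: [0.4089, 0.2336, 0.2572]
tcp_rot: [-180.0, -0.0, 81.1]
wrist_force: [-0.2, 0.1, 0.5]
gripper_width: 0.0386
grip_force: 0.0
[0.40890352 0.23356592 0.25720826] [-1.79983997e+02 -1.77151692e-03  8.10813288e+01] 0.038577044578003414 [2.95444648e+01 5.19523174e+00 1.10612223e+02 1.25964342e-02
 6.42039746e+01 3.84576531e+01]
wrist tray_handle 0.64 [0.4134 0.2344 0.1201] px 322 185 []
wrist tray_hinge 0.95 [0.6039 0.2076 0.1098] px 540 179 []
wrist slug0 0.8 [0.5452 0.1922 0.113 ] px 475 206 []
wrist slug0 0.73 [0.4879 0.1909 0.114 ] px 411 217 []
wrist slug0 0.68 [0.4983 0.2479 0.1111] px 417 152 []
```

View pics/w2.png

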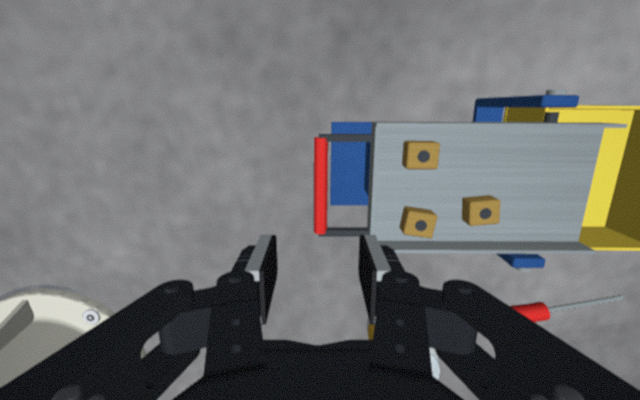

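The wrist view shows the red bar at (321,186), square to the fingers, with the end wall at column 371. That puts the bar about 3.5 mm towards +tool y, at height 0.116–0.12. I'll descend and grip.

```bash
python3 -m crank '[{"ax":0,"ay":0,"az":0,"dx":0.006,"dy":-0.001,"dz":-0.1,"jaw":0.3},{"ax":0,"ay":0,"az":0,"dx":0.006,"dy":-0.001,"dz":-0.15,"jaw":0.3},{"ax":0,"ay":0,"az":0,"dx":0.006,"dy":-0.001,"dz":-0.2,"jaw":0.3},{"ax":0,"ay":0,"az":0,"dx":0.006,"dy":-0.001,"dz":-0.23,"jaw":0.3},{"ax":0,"ay":0,"az":0,"dx":0.006,"dy":-0.001,"dz":-0.254,"jaw":0.3},{"ax":0,"ay":0,"az":0,"dx":0.006,"dy":-0.001,"dz":-0.254,"jaw":0.3},{"ax":0,"ay":0,"az":0,"dx":0.006,"dy":-0.001,"dz":-0.254,"jaw":0.3},{"ax":0,"ay":0,"az":0,"dx":0.006,"dy":-0.001,"dz":-0.254,"jaw":1},{"ax":0,"ay":0,"az":0,"dx":0.006,"dy":-0.001,"dz":-0.254,"jaw":1},{"ax":0,"ay":0,"az":0,"dx":0.006,"dy":-0.001,"dz":-0.254,"jaw":1},{"ax":0,"ay":0,"az":0,"dx":0.006,"dy":-0.001,"dz":-0.254,"jaw":1},{"ax":0,"ay":0,"az":0,"dx":0.006,"dy":-0.001,"dz":-0.254,"jaw":1}]'
python3 - <<'E'
import numpy as np
d=np.array([.988,-.155]);
for t in np.arange(0.1,0.91,0.1):
    a=np.arctan2(.006,.193)+t; r=np.hypot(.193,.006); h=.193-r*np.cos(a); z=r*np.sin(a)-.006
    print(round(t,2),(np.array([*(h*d),z])/.6).round(3))
E
```

```text
time: 3.73
tcp_pos: [0.4113, 0.2328, 0.106]
tcp_rot: [-179.8, -0.0, 80.8]
wrist_force: [-11.5, 6.8, 4.5]
gripper_width: 0.01
grip_force: 58.4
0.1 [ 0.003 -0.     0.032]
0.2 [ 0.008 -0.001  0.064]
0.3 [ 0.017 -0.003  0.095]
0.4 [ 0.029 -0.005  0.124]
0.5 [ 0.044 -0.007  0.153]
0.6 [ 0.061 -0.01   0.18 ]
0.7 [ 0.081 -0.013  0.205]
0.8 [ 0.103 -0.016  0.228]
0.9 [ 0.128 -0.02   0.248]
```

```bash
python3 -m crank '[{"ax":0,"ay":0,"az":0,"dx":0.001,"dy":0,"dz":0.016,"jaw":1},{"ax":0,"ay":0,"az":0,"dx":0.003,"dy":0,"dz":0.032,"jaw":1},{"ax":0,"ay":0,"az":0,"dx":0.005,"dy":-0.001,"dz":0.048,"jaw":1},{"ax":0,"ay":0,"az":0,"dx":0.008,"dy":-0.001,"dz":0.064,"jaw":1},{"ax":0,"ay":0,"az":0,"dx":0.012,"dy":-0.002,"dz":0.08,"jaw":1},{"ax":0,"ay":0,"az":0,"dx":0.017,"dy":-0.003,"dz":0.095,"jaw":1},{"ax":0,"ay":0,"az":0,"dx":0.023,"dy":-0.004,"dz":0.11,"jaw":1},{"ax":0,"ay":0,"az":0,"dx":0.029,"dy":-0.005,"dz":0.124,"jaw":1},{"ax":0,"ay":0,"az":0,"dx":0.036,"dy":-0.006,"dz":0.139,"jaw":1},{"ax":0,"ay":0,"az":0,"dx":0.044,"dy":-0.007,"dz":0.153,"jaw":1}]'
python3 -m crank '[{"ax":0,"ay":0,"az":0,"dx":0.008,"dy":-0.001,"dz":0.013,"jaw":1},{"ax":0,"ay":0,"az":0,"dx":0.017,"dy":-0.003,"dz":0.027,"jaw":1},{"ax":0,"ay":0,"az":0,"dx":0.027,"dy":-0.004,"dz":0.04,"jaw":1},{"ax":0,"ay":0,"az":0,"dx":0.037,"dy":-0.006,"dz":0.052,"jaw":1},{"ax":0,"ay":0,"az":0,"dx":0.048,"dy":-0.007,"dz":0.064,"jaw":1},{"ax":0,"ay":0,"az":0,"dx":0.059,"dy":-0.009,"dz":0.075,"jaw":1},{"ax":0,"ay":0,"az":0,"dx":0.071,"dy":-0.011,"dz":0.085,"jaw":1},{"ax":0,"ay":0,"az":0,"dx":0.071,"dy":-0.011,"dz":0.085,"jaw":1},{"ax":0,"ay":0,"az":0,"dx":0.071,"dy":-0.011,"dz":0.085,"jaw":1},{"ax":0,"ay":0,"az":0,"dx":0.071,"dy":-0.011,"dz":0.085,"jaw":1},{"ax":0,"ay":0,"az":0,"dx":0.071,"dy":-0.011,"dz":0.085,"jaw":1},{"ax":0,"ay":0,"az":0,"dx":0.071,"dy":-0.011,"dz":0.085,"jaw":1}]'
python3 - <<'E'
from h import *
a=snap('scene','pics/s3.png')[130:300,300:460]
b=snap('wrist','pics/w3.png')
find('scene',['slug0','bin','tray_handle']); find('wrist',['slug0'])
cv2.imwrite('pics/c3.png',cv2.resize(cv2.cvtColor(a,cv2.COLOR_RGB2BGR),None,fx=3,fy=3))
E
```

```text
time: 4.57
tcp_pos: [0.4361, 0.2289, 0.1979]
tcp_rot: [-179.6, -0.1, 80.8]
wrist_force: [-18.1, 8.7, 7.7]
gripper_width: 0.0094
grip_force: 58.9
time: 5.57
tcp_pos: [0.4777, 0.2223, 0.2508]
tcp_rot: [-179.6, -0.1, 80.8]
wrist_force: [-26.8, 3.0, 27.3]
gripper_width: 0.0097
grip_force: 59.3
scene slug0 0.55 [0.6864 0.1608 0.0033] px 367 252 []
scene bin 0.85 [ 0.6934  0.1787 -0.0009] px 374 254 []
scene bin 0.55 [0.4634 0.5261 0.0018] px 452 191 []
scene tray_handle 0.64 [0.478  0.2238 0.2561] px 375 137 []
scene tray_handle 0.19 [0.6951 0.1789 0.0011] px 374 254 []
wrist slug0 0.85 [0.6906 0.1599 0.0036] px 502 187 []
wrist slug0 0.72 [0.7334 0.2075 0.0204] px 549 144 []
wrist slug0 0.69 [0.738  0.1797 0.0236] px 554 168 []
```

View pics/c3.png

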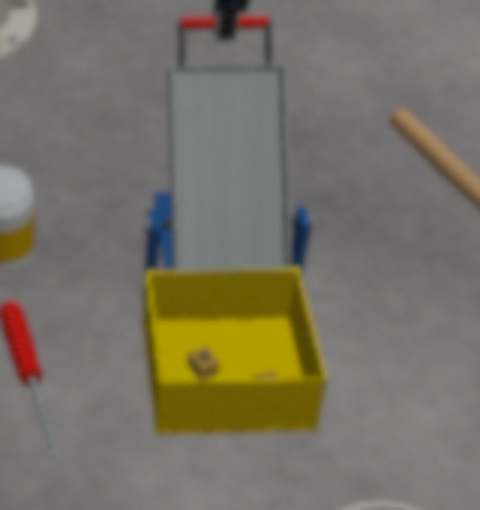

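The tray is up and empty at (225,170) in the crop. The bin holds the pieces: the wrist camera sees three at z 0.004–0.024, inside its walls. I'll lower the tray along the same arc, release and retreat.

```bash
python3 -m crank '[{"ax":0,"ay":0,"az":0,"dx":-0.012,"dy":0.002,"dz":-0.01,"jaw":1},{"ax":0,"ay":0,"az":0,"dx":-0.034,"dy":0.005,"dz":-0.033,"jaw":1},{"ax":0,"ay":0,"az":0,"dx":-0.054,"dy":0.008,"dz":-0.058,"jaw":1},{"ax":0,"ay":0,"az":0,"dx":-0.071,"dy":0.011,"dz":-0.085,"jaw":1},{"ax":0,"ay":0,"az":0,"dx":-0.086,"dy":0.013,"dz":-0.114,"jaw":1},{"ax":0,"ay":0,"az":0,"dx":-0.098,"dy":0.015,"dz":-0.143,"jaw":1},{"ax":0,"ay":0,"az":0,"dx":-0.107,"dy":0.017,"dz":-0.174,"jaw":1},{"ax":0,"ay":0,"az":0,"dx":-0.112,"dy":0.018,"dz":-0.206,"jaw":1},{"ax":0,"ay":0,"az":0,"dx":-0.114,"dy":0.018,"dz":-0.225,"jaw":1},{"ax":0,"ay":0,"az":0,"dx":-0.115,"dy":0.018,"dz":-0.238,"jaw":1},{"ax":0,"ay":0,"az":0,"dx":-0.115,"dy":0.018,"dz":-0.238,"jaw":1},{"ax":0,"ay":0,"az":0,"dx":-0.115,"dy":0.018,"dz":-0.238,"jaw":1}]'
python3 -m crank '[{"ax":0,"ay":0,"az":0,"dx":0,"dy":0,"dz":0,"jaw":0.2},{"ax":0,"ay":0,"az":0,"dx":0,"dy":0,"dz":0,"jaw":0.2},{"ax":0,"ay":0,"az":0,"dx":0,"dy":0,"dz":0,"jaw":0.2},{"ax":0,"ay":0,"az":0,"dx":0,"dy":0,"dz":0,"jaw":0.2},{"ax":0,"ay":0,"az":0,"dx":0,"dy":0,"dz":0.06,"jaw":0.2},{"ax":0,"ay":0,"az":0,"dx":0,"dy":0,"dz":0.12,"jaw":0.2},{"ax":0,"ay":0,"az":0,"dx":0,"dy":0,"dz":0.18,"jaw":0.2},{"ax":0,"ay":0,"az":0,"dx":0,"dy":0,"dz":0.24,"jaw":0.2},{"ax":0,"ay":0,"az":0,"dx":0,"dy":0,"dz":0.3,"jaw":0.2},{"ax":0,"ay":0,"az":0,"dx":0,"dy":0,"dz":0.3,"jaw":0.2},{"ax":0,"ay":0,"az":0,"dx":0,"dy":0,"dz":0.3,"jaw":0.2}]'
python3 - <<'E'
from h import *
s=get_state(); print(s['tcp_pos'],s['tcp_rot'],s['q'])
im=snap('top','pics/t4.png'); find('top',['slug0','tray_handle','jig_slot','locator_grip'])
snap('wrist','pics/w4.png'); find('wrist',['slug0','tray_handle','tray_hinge'])
c=im[160:245,350:460]; cv2.imwrite('pics/c4.png',cv2.resize(cv2.cvtColor(c,cv2.COLOR_RGB2BGR),None,fx=6,fy=6))
E
```

```text
time: 6.87
tcp_pos: [0.4113, 0.2329, 0.1059]
tcp_rot: [-179.8, -0.0, 80.8]
wrist_force: [-11.0, 7.5, 2.4]
gripper_width: 0.0098
grip_force: 63.7
time: 7.78
tcp_pos: [0.4144, 0.2326, 0.2873]
tcp_rot: [179.8, -0.2, 80.8]
wrist_force: [0.0, 0.1, -0.8]
gripper_width: 0.0337
grip_force: 0.0
[0.41436264 0.23264387 0.28727991] [179.75803285  -0.18264644  80.83284376] [ 2.91358536e+01  3.71195296e+00  1.08225659e+02 -7.18079329e-03
  6.77592985e+01  3.83060958e+01]
top slug0 0.58 [ 0.5576 -0.2449  0.0243] px 394 203 []
top slug0 0.52 [0.7386 0.1773 0.0218] px 283 156 []
top slug0 0.39 [0.7304 0.211  0.0201] px 274 158 []
top slug0 0.36 [0.6859 0.1595 0.0046] px 288 171 []
top tray_handle 0.94 [0.4088 0.2267 0.12  ] px 266 243 []
top jig_slot 0.92 [ 0.5611 -0.2443  0.0222] px 394 202 []
top locator_grip 0.74 [ 0.5823 -0.3756  0.1026] px 434 194 []
top locator_grip 0.6 [ 0.562  -0.2446  0.0862] px 397 200 []
top locator_grip 0.47 [ 0.5033 -0.3859  0.0996] px 437 216 []
wrist slug0 0.56 [0.7391 0.1771 0.024 ] px 589 164 []
wrist slug0 0.21 [ 6.776e-01 -4.100e-03 -3.000e-04] px 525 290 []
wrist tray_handle 0.58 [0.4114 0.2333 0.1193] px 316 178 []
wrist tray_hinge 0.71 [0.6026 0.2081 0.1101] px 517 170 []
```

View pics/c4.png

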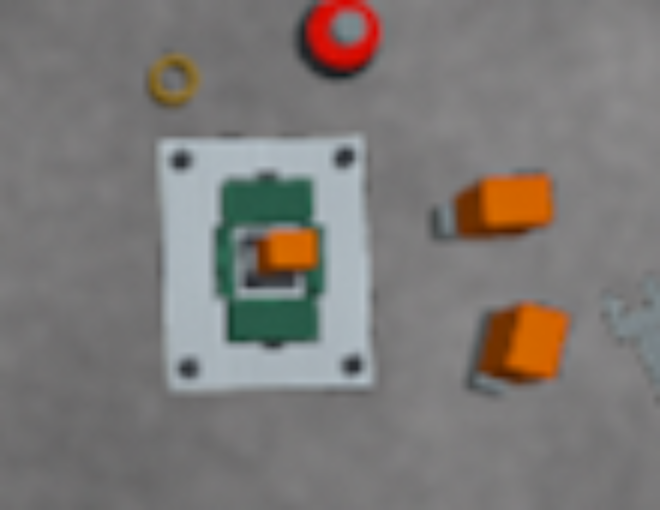

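The tray is down again (handle at z 0.119) and the three pieces are in the bin. In the crop the jig is at (267,262), turned about +2.5°, with the small block at (290,250) and the look-alikes to its right. I'll go above the block.

```bash
python3 -m crank '[{"ax":0,"ay":0,"az":-0.435,"dx":0.243,"dy":-0.793,"dz":-0.02,"jaw":-0.2},{"ax":0,"ay":0,"az":-0.435,"dx":0.243,"dy":-0.793,"dz":-0.02,"jaw":-0.2},{"ax":0,"ay":0,"az":-0.435,"dx":0.243,"dy":-0.793,"dz":-0.02,"jaw":-0.2},{"ax":0,"ay":0,"az":-0.435,"dx":0.243,"dy":-0.793,"dz":-0.02,"jaw":-0.2},{"ax":0,"ay":0,"az":-0.435,"dx":0.243,"dy":-0.793,"dz":-0.02,"jaw":-0.2},{"ax":0,"ay":0,"az":-0.435,"dx":0.243,"dy":-0.793,"dz":-0.02,"jaw":-0.2},{"ax":0,"ay":0,"az":-0.435,"dx":0.243,"dy":-0.793,"dz":-0.02,"jaw":-0.2},{"ax":0,"ay":0,"az":-0.435,"dx":0.243,"dy":-0.793,"dz":-0.02,"jaw":-0.2},{"ax":0,"ay":0,"az":-0.435,"dx":0.243,"dy":-0.793,"dz":-0.02,"jaw":-0.2},{"ax":0,"ay":0,"az":-0.435,"dx":0.243,"dy":-0.793,"dz":-0.02,"jaw":-0.2},{"ax":0,"ay":0,"az":-0.435,"dx":0.243,"dy":-0.793,"dz":-0.02,"jaw":-0.2},{"ax":0,"ay":0,"az":-0.435,"dx":0.243,"dy":-0.793,"dz":-0.02,"jaw":-0.2}]'
python3 -m crank '[{"ax":0,"ay":0,"az":0,"dx":0,"dy":0,"dz":0,"jaw":-0.2},{"ax":0,"ay":0,"az":0,"dx":0,"dy":0,"dz":0,"jaw":-0.2},{"ax":0,"ay":0,"az":0,"dx":0,"dy":0,"dz":0,"jaw":-0.2},{"ax":0,"ay":0,"az":0,"dx":0,"dy":0,"dz":0,"jaw":-0.2}]'
python3 - <<'E'
from h import *
s=get_state(); print(s['tcp_pos'],s['tcp_rot'],s['q'])
snap('wrist','pics/w5.png'); find('wrist',['jig','jig_slot','locator','locator_grip'])
E
```

```text
time: 9.23
tcp_pos: [0.5591, -0.2461, 0.2724]
tcp_rot: [-180.0, 0.0, 2.1]
wrist_force: [0.5, 0.4, 0.5]
gripper_width: 0.0511
grip_force: 0.0
time: 9.57
tcp_pos: [0.5585, -0.2427, 0.2726]
tcp_rot: [-180.0, 0.0, 2.6]
wrist_force: [-0.1, 0.6, 0.4]
gripper_width: 0.0513
grip_force: 0.0
[ 0.55854323 -0.24268091  0.27259345] [-1.79961648e+02  3.93662578e-02  2.58862532e+00] [-2.36348923e+01  1.71602050e+01  9.35489783e+01  1.81784018e-02
  6.93430790e+01  6.37700750e+01]
wrist jig 0.85 [ 0.5617 -0.2428  0.0039] px 318 158 []
wrist jig_slot 0.63 [ 0.5562 -0.2416  0.0234] px 316 165 []
wrist jig_slot 0.51 [ 0.6751 -0.1837 -0.0018] px 271 59 []
wrist jig_slot 0.17 [ 6.752e-01 -8.400e-03 -3.000e-04] px 119 51 []
wrist locator 0.92 [ 0.5846 -0.3738  0.0036] px 425 145 []
wrist locator 0.89 [ 0.5621 -0.2415  0.0141] px 317 159 []
wrist locator 0.72 [ 5.001e-01 -3.844e-01  3.000e-04] px 423 210 []
wrist locator_grip 0.79 [ 0.5873 -0.3711  0.1016] px 456 154 []
wrist locator_grip 0.69 [ 4.78e-01  2.00e-04 -2.70e-03] px 131 212 []
wrist locator_grip 0.62 [ 0.4995 -0.3846  0.1033] px 456 242 []
wrist locator_grip 0.58 [ 0.5584 -0.2454  0.0817] px 320 174 []
```

View pics/w5.png

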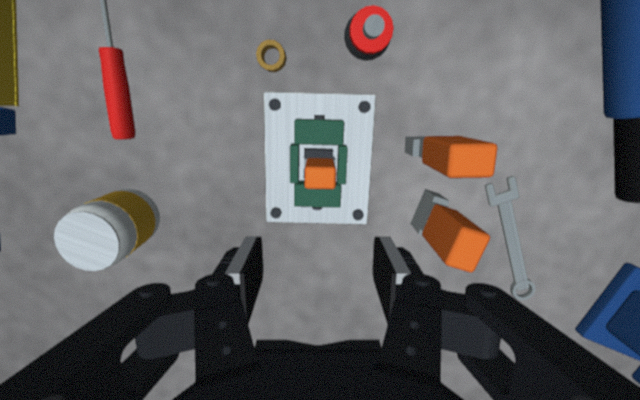

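The block is at (320,172) in the wrist view, centred between the fingers and on the jig. The jig's edges put its yaw at about 1.5°, and the grip measures 0.082–0.089 high from several views, against 0.086 in the text. I'll descend and grip.

```bash
python3 -m crank '[{"ax":0,"ay":0,"az":-0.006,"dx":0.001,"dy":-0.002,"dz":-0.06,"jaw":-0.2},{"ax":0,"ay":0,"az":-0.006,"dx":0.001,"dy":-0.002,"dz":-0.12,"jaw":-0.2},{"ax":0,"ay":0,"az":-0.006,"dx":0.001,"dy":-0.002,"dz":-0.18,"jaw":-0.2},{"ax":0,"ay":0,"az":-0.006,"dx":0.001,"dy":-0.002,"dz":-0.23,"jaw":-0.2},{"ax":0,"ay":0,"az":-0.006,"dx":0.001,"dy":-0.002,"dz":-0.27,"jaw":-0.2},{"ax":0,"ay":0,"az":-0.006,"dx":0.001,"dy":-0.002,"dz":-0.3,"jaw":-0.2},{"ax":0,"ay":0,"az":-0.006,"dx":0.001,"dy":-0.002,"dz":-0.32,"jaw":-0.2},{"ax":0,"ay":0,"az":-0.006,"dx":0.001,"dy":-0.002,"dz":-0.328,"jaw":-0.2},{"ax":0,"ay":0,"az":-0.006,"dx":0.001,"dy":-0.002,"dz":-0.328,"jaw":-0.2},{"ax":0,"ay":0,"az":-0.006,"dx":0.001,"dy":-0.002,"dz":-0.328,"jaw":-0.2}]'
python3 -m crank '[{"ax":0,"ay":0,"az":0,"dx":0,"dy":0,"dz":0,"jaw":0},{"ax":0,"ay":0,"az":0,"dx":0,"dy":0,"dz":0,"jaw":0.2},{"ax":0,"ay":0,"az":0,"dx":0,"dy":0,"dz":0,"jaw":0.4},{"ax":0,"ay":0,"az":0,"dx":0,"dy":0,"dz":0,"jaw":1},{"ax":0,"ay":0,"az":0,"dx":0,"dy":0,"dz":0,"jaw":1},{"ax":0,"ay":0,"az":0,"dx":0,"dy":0,"dz":0,"jaw":1}]'
python3 - <<'E'
from h import *
s=get_state(); print(s['tcp_pos'],s['tcp_rot'],s['wrist_force'],s['wrist_torque'],s['gripper_width'])
snap('wrist','pics/w6.png'); find('wrist',['jig','jig_slot','locator','locator_grip'])
find('top',['jig_slot'])
E
```

```text
time: 10.65
tcp_pos: [0.5601, -0.245, 0.077]
tcp_rot: [180.0, -0.1, 1.5]
wrist_force: [0.2, -0.7, 0.5]
gripper_width: 0.0511
grip_force: 0.0
time: 11.15
tcp_pos: [0.5602, -0.245, 0.0774]
tcp_rot: [180.0, -0.1, 1.4]
wrist_force: [-0.2, 1.9, 6.1]
gripper_width: 0.0294
grip_force: 59.8
[ 0.56023623 -0.24500889  0.07744684] [ 1.79974538e+02 -1.04545390e-01  1.44268175e+00] [-0.15065911  1.91066119  6.05205509] [ 0.28965142  0.13374168 -0.11317544] 0.029390420313480693
wrist jig 0.85 [ 0.5632 -0.2419  0.0021] px 313 204 []
wrist jig_slot 0.66 [ 0.5611 -0.2421  0.0216] px 313 216 []
wrist locator 0.96 [ 0.562  -0.2439  0.0129] px 316 211 []
wrist locator 0.82 [ 0.5027 -0.3839  0.0028] px 508 289 []
wrist locator 0.62 [ 5.832e-01 -3.726e-01 -4.000e-04] px 510 179 []
wrist locator_grip 0.75 [ 0.5625 -0.2468  0.0873] px 322 265 []
top jig_slot 0.92 [ 0.5611 -0.2443  0.0222] px 394 202 []
```

View pics/w6.png

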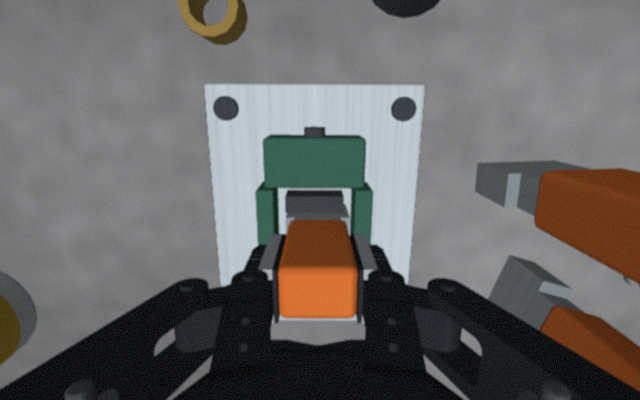

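The grip is firm: width 29.4 mm and the pads on the orange grip at (317,270), with the jig undisturbed. Next I'll work out the rocking rows.

```bash
cat > rock.py <<'E'
import numpy as np,sys
# pivot radius r0, list of (theta,h mm) rows, relative to first entry; prints rounded units ax,dy,dz
def tab(seq,r0=.0554):
    p=[(t/np.pi, -(r0+h/1e3)*np.sin(t)/.6, ((r0+h/1e3)*np.cos(t))/.6) for t,h in seq]
    for (t,h),q in zip(seq[1:],p[1:]): print(f'{t:+.3f} h{h:.1f}', np.round(np.array(q)-p[0],4))
E
python3 - <<'E'
from rock import tab
tab([(0,0),(-.05,.8),(-.10,1.6),(-.15,2.4),(-.10,2.7),(-.05,3),(0,3.3),(.05,3.6),(.1,3.9),(.15,4.2)])
E
```

```text
-0.050 h0.8 [-0.0159  0.0047  0.0012]
-0.100 h1.6 [-0.0318  0.0095  0.0022]
-0.150 h2.4 [-0.0477  0.0144  0.0029]
-0.100 h2.7 [-0.0318  0.0097  0.004 ]
-0.050 h3.0 [-0.0159  0.0049  0.0049]
+0.000 h3.3 [0.     0.     0.0055]
+0.050 h3.6 [ 0.0159 -0.0049  0.0059]
+0.100 h3.9 [ 0.0318 -0.0099  0.006 ]
+0.150 h4.2 [ 0.0477 -0.0148  0.0059]
```

```bash
python3 -m crank '[{"ax":-0.016,"ay":0,"az":0,"dx":0,"dy":0.0047,"dz":0.0012,"jaw":1},{"ax":-0.032,"ay":0,"az":0,"dx":0,"dy":0.0095,"dz":0.0022,"jaw":1},{"ax":-0.048,"ay":0,"az":0,"dx":0,"dy":0.0144,"dz":0.0029,"jaw":1}]'
python3 -m crank '[{"ax":0.016,"ay":0,"az":0,"dx":0,"dy":-0.0047,"dz":0.0011,"jaw":1},{"ax":0.032,"ay":0,"az":0,"dx":0,"dy":-0.0095,"dz":0.002,"jaw":1},{"ax":0.048,"ay":0,"az":0,"dx":0,"dy":-0.0144,"dz":0.0026,"jaw":1},{"ax":0.064,"ay":0,"az":0,"dx":0,"dy":-0.0193,"dz":0.003,"jaw":1},{"ax":0.08,"ay":0,"az":0,"dx":0,"dy":-0.0243,"dz":0.0031,"jaw":1},{"ax":0.096,"ay":0,"az":0,"dx":0,"dy":-0.0292,"dz":0.003,"jaw":1}]'
python3 - <<'E'
from h import *
s=get_state(); print(s['wrist_torque'])
find('wrist',['jig','jig_slot','locator','locator_grip'])
find('top',['jig_slot','jig'])
find('scene',['jig_slot','jig','locator_grip','locator'])
E
```

```text
time: 11.7
tcp_pos: [0.5601, -0.2359, 0.0789]
tcp_rot: [171.3, 0.1, 1.4]
wrist_force: [-0.6, 2.8, 0.4]
gripper_width: 0.0294
grip_force: 60.2
time: 12.2
tcp_pos: [0.5593, -0.253, 0.0795]
tcp_rot: [-171.1, -0.2, 1.4]
wrist_force: [1.3, 3.4, -11.1]
gripper_width: 0.0291
grip_force: 60.0
[ 0.09173821 -0.30613973 -0.08536703]
wrist jig 0.85 [ 0.5621 -0.2383  0.0055] px 313 204 []
wrist jig_slot 0.66 [ 0.5601 -0.2415  0.0248] px 313 216 []
wrist locator 0.96 [ 0.561  -0.2419  0.0159] px 316 211 []
wrist locator 0.82 [ 0.5017 -0.3787 -0.0157] px 508 289 []
wrist locator 0.62 [ 0.5821 -0.367  -0.0172] px 510 179 []
wrist locator_grip 0.75 [ 0.5616 -0.2563  0.0889] px 322 265 []
top jig_slot 0.92 [ 0.5611 -0.2443  0.0222] px 394 202 []
top jig 0.67 [ 0.563  -0.2495  0.0021] px 394 202 []
top jig 0.59 [0.5994 0.2006 0.1113] px 274 189 []
scene jig_slot 0.93 [ 0.5565 -0.2378  0.0198] px 225 236 []
scene jig_slot 0.31 [ 0.5559 -0.2455  0.0115] px 223 238 []
scene jig 0.84 [ 0.5582 -0.2406  0.0018] px 225 241 []
scene jig 0.64 [ 0.559  -0.2408  0.0186] px 224 237 []
scene locator_grip 0.75 [ 0.5584 -0.2443  0.0898] px 219 219 []
scene locator_grip 0.65 [ 0.5043 -0.3871  0.1067] px 167 209 []
scene locator 0.87 [ 0.584  -0.3745  0.0012] px 178 254 []
scene locator 0.54 [ 0.5539 -0.2441  0.0096] px 223 238 []
scene locator 0.39 [ 0.5567 -0.2389  0.0024] px 225 240 []
scene locator 0.27 [ 0.4724 -0.0027  0.0022] px 299 212 []
```

Rocking works: ±8.7–8.9° reached with forces within 11 N. I'll carry on with two strokes per call.

```bash
python3 - <<'E'
from rock import tab
th=[.15,.1,.05,0,-.05,-.1,-.15,-.1,-.05,0,.05,.1,.15]
for h0 in (4.2,7.8): tab([(t,h0+.3*i) for i,t in enumerate(th)]); print()
E
```

```text
+0.100 h4.5 [-0.0159  0.0049  0.0011]
+0.050 h4.8 [-0.0318  0.0098  0.002 ]
+0.000 h5.1 [-0.0477  0.0148  0.0026]
-0.050 h5.4 [-0.0637  0.0199  0.003 ]
-0.100 h5.7 [-0.0796  0.025   0.0031]
-0.150 h6.0 [-0.0955  0.0301  0.003 ]
-0.100 h6.3 [-0.0796  0.0251  0.0041]
-0.050 h6.6 [-0.0637  0.02    0.005 ]
+0.000 h6.9 [-0.0477  0.0148  0.0056]
+0.050 h7.2 [-0.0318  0.0096  0.006 ]
+0.100 h7.5 [-0.0159  0.0044  0.0061]
+0.150 h7.8 [ 0.     -0.0009  0.0059]

+0.100 h8.1 [-0.0159  0.0052  0.0012]
+0.050 h8.4 [-0.0318  0.0104  0.002 ]
+0.000 h8.7 [-0.0477  0.0157  0.0027]
-0.050 h9.0 [-0.0637  0.0211  0.003 ]
-0.100 h9.3 [-0.0796  0.0265  0.0031]
-0.150 h9.6 [-0.0955  0.0319  0.003 ]
-0.100 h9.9 [-0.0796  0.0266  0.0041]
-0.050 h10.2 [-0.0637  0.0212  0.005 ]
+0.000 h10.5 [-0.0477  0.0157  0.0057]
+0.050 h10.8 [-0.0318  0.0102  0.006 ]
+0.100 h11.1 [-0.0159  0.0047  0.0061]
+0.150 h11.4 [ 0.     -0.0009  0.0059]
```

```bash
python3 -m crank '[{"ax":-0.016,"ay":0,"az":0,"dx":0,"dy":0.0049,"dz":0.0011,"jaw":1},{"ax":-0.032,"ay":0,"az":0,"dx":0,"dy":0.0098,"dz":0.002,"jaw":1},{"ax":-0.048,"ay":0,"az":0,"dx":0,"dy":0.0148,"dz":0.0026,"jaw":1},{"ax":-0.064,"ay":0,"az":0,"dx":0,"dy":0.0199,"dz":0.003,"jaw":1},{"ax":-0.08,"ay":0,"az":0,"dx":0,"dy":0.025,"dz":0.0031,"jaw":1},{"ax":-0.096,"ay":0,"az":0,"dx":0,"dy":0.0301,"dz":0.003,"jaw":1},{"ax":-0.08,"ay":0,"az":0,"dx":0,"dy":0.0251,"dz":0.0041,"jaw":1},{"ax":-0.064,"ay":0,"az":0,"dx":0,"dy":0.02,"dz":0.005,"jaw":1},{"ax":-0.048,"ay":0,"az":0,"dx":0,"dy":0.0148,"dz":0.0056,"jaw":1},{"ax":-0.032,"ay":0,"az":0,"dx":0,"dy":0.0096,"dz":0.006,"jaw":1},{"ax":-0.016,"ay":0,"az":0,"dx":0,"dy":0.0044,"dz":0.0061,"jaw":1},{"ax":0,"ay":0,"az":0,"dx":0,"dy":-0.0009,"dz":0.0059,"jaw":1}]'
python3 - <<'E'
from h import *
s=get_state(); print(s['wrist_force'],s['wrist_torque'])
a=snap('wrist','pics/w7.png'); find('wrist',['jig','locator'])
b=snap('scene','pics/s7.png'); find('scene',['jig','locator','locator_grip'])
c=cv2.resize(b[190:280,150:290],(467,300)); d=cv2.resize(a,(480,300))
cv2.imwrite('pics/c7.png',cv2.cvtColor(np.vstack([c,cv2.resize(d,(467,300))]),cv2.COLOR_RGB2BGR))
E
```

```text
time: 13.7
tcp_pos: [0.5591, -0.2536, 0.0827]
tcp_rot: [-171.2, -0.2, 1.5]
wrist_force: [1.5, 4.3, -11.1]
gripper_width: 0.029
grip_force: 61.7
[  1.54540202   4.28070053 -11.06598216] [ 0.48422481 -0.34881951  0.00478855]
wrist jig 0.8 [ 0.5575 -0.2422 -0.0027] px 319 205 []
wrist locator 0.84 [ 0.5892 -0.3746 -0.002 ] px 531 172 []
wrist locator 0.79 [ 0.5027 -0.3854  0.002 ] px 525 300 []
wrist locator 0.7 [ 0.5571 -0.2409  0.0187] px 312 215 []
scene jig 0.88 [ 5.570e-01 -2.358e-01  5.000e-04] px 226 241 []
scene locator 0.92 [ 0.5813 -0.3717  0.0018] px 179 253 []
scene locator 0.66 [ 0.5546 -0.2413  0.0145] px 224 237 []
scene locator 0.51 [ 0.5    -0.3871 -0.0012] px 175 235 []
scene locator 0.4 [ 0.5576 -0.2356  0.0196] px 226 236 []
scene locator_grip 0.8 [ 0.503  -0.3861  0.1043] px 167 209 []
scene locator_grip 0.68 [ 0.5841 -0.3755  0.1011] px 170 228 []
scene locator_grip 0.56 [ 0.56   -0.2525  0.0925] px 216 219 []
scene locator_grip 0.42 [ 0.6726 -0.1874 -0.0018] px 246 268 []
```

View pics/c7.png

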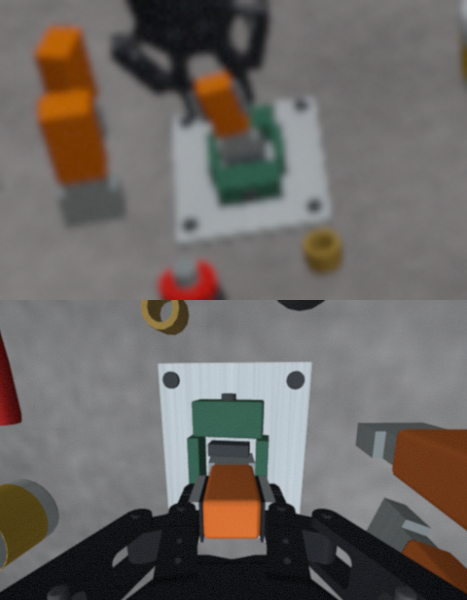

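The scene crop shows the block tilted at (222,103) with the jig still flat and in place. The measured raise is about 6 mm and the forces are small. I'll continue.

```bash
python3 -m crank '[{"ax":-0.016,"ay":0,"az":0,"dx":0,"dy":0.0052,"dz":0.0012,"jaw":1},{"ax":-0.032,"ay":0,"az":0,"dx":0,"dy":0.0104,"dz":0.002,"jaw":1},{"ax":-0.048,"ay":0,"az":0,"dx":0,"dy":0.0157,"dz":0.0027,"jaw":1},{"ax":-0.064,"ay":0,"az":0,"dx":0,"dy":0.0211,"dz":0.003,"jaw":1},{"ax":-0.08,"ay":0,"az":0,"dx":0,"dy":0.0265,"dz":0.0031,"jaw":1},{"ax":-0.096,"ay":0,"az":0,"dx":0,"dy":0.0319,"dz":0.003,"jaw":1},{"ax":-0.08,"ay":0,"az":0,"dx":0,"dy":0.0266,"dz":0.0041,"jaw":1},{"ax":-0.064,"ay":0,"az":0,"dx":0,"dy":0.0212,"dz":0.005,"jaw":1},{"ax":-0.048,"ay":0,"az":0,"dx":0,"dy":0.0157,"dz":0.0057,"jaw":1},{"ax":-0.032,"ay":0,"az":0,"dx":0,"dy":0.0102,"dz":0.006,"jaw":1},{"ax":-0.016,"ay":0,"az":0,"dx":0,"dy":0.0047,"dz":0.0061,"jaw":1},{"ax":0,"ay":0,"az":0,"dx":0,"dy":-0.0009,"dz":0.0059,"jaw":1}]'
python3 - <<'E'
from rock import tab
th=[.15,.1,.05,0,-.05,-.1,-.15,-.1,-.05,0,.05,.1,.15]
for h0 in (11.4,15,): tab([(t,h0+.3*i) for i,t in enumerate(th)]); print()
tab([(.15,18.6),(.1,18.9),(.05,19.2),(0,19.5),(-.05,19.8),(-.1,20.1),(-.15,20.4),(-.1,20.7),(-.05,21),(0,21.3)])
E
```

```text
time: 15.05
tcp_pos: [0.5591, -0.2542, 0.0864]
tcp_rot: [-171.2, -0.2, 1.5]
wrist_force: [2.0, 5.7, -12.7]
gripper_width: 0.0293
grip_force: 62.6
+0.100 h11.7 [-0.0159  0.0055  0.0012]
+0.050 h12.0 [-0.0318  0.011   0.0021]
+0.000 h12.3 [-0.0477  0.0166  0.0028]
-0.050 h12.6 [-0.0637  0.0223  0.0031]
-0.100 h12.9 [-0.0796  0.028   0.0032]
-0.150 h13.2 [-0.0955  0.0337  0.003 ]
-0.100 h13.5 [-0.0796  0.0281  0.0042]
-0.050 h13.8 [-0.0637  0.0224  0.0051]
+0.000 h14.1 [-0.0477  0.0166  0.0058]
+0.050 h14.4 [-0.0318  0.0108  0.0061]
+0.100 h14.7 [-0.0159  0.005   0.0062]
+0.150 h15.0 [ 0.     -0.0009  0.0059]

+0.100 h15.3 [-0.0159  0.0058  0.0012]
+0.050 h15.6 [-0.0318  0.0116  0.0022]
+0.000 h15.9 [-0.0477  0.0175  0.0028]
-0.050 h16.2 [-0.0637  0.0235  0.0032]
-0.100 h16.5 [-0.0796  0.0295  0.0032]
-0.150 h16.8 [-0.0955  0.0355  0.003 ]
-0.100 h17.1 [-0.0796  0.0296  0.0042]
-0.050 h17.4 [-0.0637  0.0236  0.0052]
+0.000 h17.7 [-0.0477  0.0175  0.0058]
+0.050 h18.0 [-0.0318  0.0114  0.0062]
+0.100 h18.3 [-0.0159  0.0053  0.0062]
+0.150 h18.6 [ 0.     -0.0009  0.0059]

+0.100 h18.9 [-0.0159  0.0061  0.0013]
+0.050 h19.2 [-0.0318  0.0122  0.0022]
+0.000 h19.5 [-0.0477  0.0184  0.0029]
-0.050 h19.8 [-0.0637  0.0247  0.0032]
-0.100 h20.1 [-0.0796  0.031   0.0033]
-0.150 h20.4 [-0.0955  0.0373  0.003 ]
-0.100 h20.7 [-0.0796  0.0311  0.0043]
-0.050 h21.0 [-0.0637  0.0248  0.0052]
+0.000 h21.3 [-0.0477  0.0184  0.0059]
```

```bash
python3 -m crank '[{"ax":-0.016,"ay":0,"az":0,"dx":0,"dy":0.0055,"dz":0.0012,"jaw":1},{"ax":-0.032,"ay":0,"az":0,"dx":0,"dy":0.011,"dz":0.0021,"jaw":1},{"ax":-0.048,"ay":0,"az":0,"dx":0,"dy":0.0166,"dz":0.0028,"jaw":1},{"ax":-0.064,"ay":0,"az":0,"dx":0,"dy":0.0223,"dz":0.0031,"jaw":1},{"ax":-0.08,"ay":0,"az":0,"dx":0,"dy":0.028,"dz":0.0032,"jaw":1},{"ax":-0.096,"ay":0,"az":0,"dx":0,"dy":0.0337,"dz":0.003,"jaw":1},{"ax":-0.08,"ay":0,"az":0,"dx":0,"dy":0.0281,"dz":0.0042,"jaw":1},{"ax":-0.064,"ay":0,"az":0,"dx":0,"dy":0.0224,"dz":0.0051,"jaw":1},{"ax":-0.048,"ay":0,"az":0,"dx":0,"dy":0.0166,"dz":0.0058,"jaw":1},{"ax":-0.032,"ay":0,"az":0,"dx":0,"dy":0.0108,"dz":0.0061,"jaw":1},{"ax":-0.016,"ay":0,"az":0,"dx":0,"dy":0.005,"dz":0.0062,"jaw":1},{"ax":0,"ay":0,"az":0,"dx":0,"dy":-0.0009,"dz":0.0059,"jaw":1}]'
python3 -m crank '[{"ax":-0.016,"ay":0,"az":0,"dx":0,"dy":0.0058,"dz":0.0012,"jaw":1},{"ax":-0.032,"ay":0,"az":0,"dx":0,"dy":0.0116,"dz":0.0022,"jaw":1},{"ax":-0.048,"ay":0,"az":0,"dx":0,"dy":0.0175,"dz":0.0028,"jaw":1},{"ax":-0.064,"ay":0,"az":0,"dx":0,"dy":0.0235,"dz":0.0032,"jaw":1},{"ax":-0.08,"ay":0,"az":0,"dx":0,"dy":0.0295,"dz":0.0032,"jaw":1},{"ax":-0.096,"ay":0,"az":0,"dx":0,"dy":0.0355,"dz":0.003,"jaw":1},{"ax":-0.08,"ay":0,"az":0,"dx":0,"dy":0.0296,"dz":0.0042,"jaw":1},{"ax":-0.064,"ay":0,"az":0,"dx":0,"dy":0.0236,"dz":0.0052,"jaw":1},{"ax":-0.048,"ay":0,"az":0,"dx":0,"dy":0.0175,"dz":0.0058,"jaw":1},{"ax":-0.032,"ay":0,"az":0,"dx":0,"dy":0.0114,"dz":0.0062,"jaw":1},{"ax":-0.016,"ay":0,"az":0,"dx":0,"dy":0.0053,"dz":0.0062,"jaw":1},{"ax":0,"ay":0,"az":0,"dx":0,"dy":-0.0009,"dz":0.0059,"jaw":1}]'
python3 - <<'E'
from h import *
s=get_state(); print(s['wrist_force'],s['wrist_torque'])
snap('wrist','pics/w8.png'); find('wrist',['jig','jig_slot','locator'])
E
```

```text
time: 16.05
tcp_pos: [0.559, -0.2547, 0.09]
tcp_rot: [-171.2, -0.2, 1.5]
wrist_force: [0.3, 5.4, -8.0]
gripper_width: 0.0289
grip_force: 64.3
time: 17.05
tcp_pos: [0.5591, -0.255, 0.0937]
tcp_rot: [-171.2, -0.2, 1.5]
wrist_force: [1.2, 7.8, -7.6]
gripper_width: 0.0294
grip_force: 64.7
[ 1.2376562   7.75776573 -7.62431643] [ 1.24647144 -0.07077399  0.0028191 ]
wrist jig 0.88 [ 0.5582 -0.2394 -0.0021] px 316 200 []
wrist jig_slot 0.58 [ 0.5594 -0.2425  0.0223] px 314 209 []
wrist locator 0.73 [ 0.5839 -0.3751  0.003 ] px 524 178 []
wrist locator 0.6 [ 0.5035 -0.3851 -0.0012] px 514 287 []
wrist locator 0.56 [ 0.5603 -0.2434  0.0294] px 314 211 []
```

```bash
python3 -m crank '[{"ax":-0.016,"ay":0,"az":0,"dx":0,"dy":0.0061,"dz":0.0013,"jaw":1},{"ax":-0.032,"ay":0,"az":0,"dx":0,"dy":0.0122,"dz":0.0022,"jaw":1},{"ax":-0.048,"ay":0,"az":0,"dx":0,"dy":0.0184,"dz":0.0029,"jaw":1},{"ax":-0.064,"ay":0,"az":0,"dx":0,"dy":0.0247,"dz":0.0032,"jaw":1},{"ax":-0.08,"ay":0,"az":0,"dx":0,"dy":0.031,"dz":0.0033,"jaw":1},{"ax":-0.096,"ay":0,"az":0,"dx":0,"dy":0.0373,"dz":0.003,"jaw":1},{"ax":-0.08,"ay":0,"az":0,"dx":0,"dy":0.0311,"dz":0.0043,"jaw":1},{"ax":-0.064,"ay":0,"az":0,"dx":0,"dy":0.0248,"dz":0.0052,"jaw":1},{"ax":-0.048,"ay":0,"az":0,"dx":0,"dy":0.0184,"dz":0.0059,"jaw":1}]'
python3 -m crank '[{"ax":0,"ay":0,"az":0,"dx":0,"dy":0,"dz":0.003,"jaw":1},{"ax":0,"ay":0,"az":0,"dx":0,"dy":0,"dz":0.006,"jaw":1},{"ax":0,"ay":0,"az":0,"dx":0,"dy":0,"dz":0.009,"jaw":1}]'
```

```text
time: 18.0
tcp_pos: [0.5604, -0.2447, 0.0984]
tcp_rot: [-180.0, -0.1, 1.6]
wrist_force: [0.1, 0.3, -3.3]
gripper_width: 0.0294
grip_force: 65.5
time: 18.25
tcp_pos: [0.5593, -0.2451, 0.103]
tcp_rot: [179.9, 0.0, 1.4]
wrist_force: [-0.7, -0.5, -2.7]
gripper_width: 0.029
grip_force: 65.7
```

It's free: the wrist now carries only the block's weight. I'll raise it to about 2 cm clear.

```bash
python3 -m crank '[{"ax":0,"ay":0,"az":0,"dx":0,"dy":0,"dz":0.006,"jaw":1},{"ax":0,"ay":0,"az":0,"dx":0,"dy":0,"dz":0.012,"jaw":1},{"ax":0,"ay":0,"az":0,"dx":0,"dy":0,"dz":0.018,"jaw":1},{"ax":0,"ay":0,"az":0,"dx":0,"dy":0,"dz":0.024,"jaw":1},{"ax":0,"ay":0,"az":0,"dx":0,"dy":0,"dz":0.03,"jaw":1},{"ax":0,"ay":0,"az":0,"dx":0,"dy":0,"dz":0.03,"jaw":1},{"ax":0,"ay":0,"az":0,"dx":0,"dy":0,"dz":0.03,"jaw":1},{"ax":0,"ay":0,"az":0,"dx":0,"dy":0,"dz":0.03,"jaw":1},{"ax":0,"ay":0,"az":0,"dx":0,"dy":0,"dz":0.03,"jaw":1},{"ax":0,"ay":0,"az":0,"dx":0,"dy":0,"dz":0.03,"jaw":1}]'
python3 - <<'E'
from h import *
a=snap('wrist','pics/w9.png'); find('wrist',['jig','jig_slot','locator'])
b=snap('scene','pics/s9.png'); find('scene',['jig','locator','slug0','tray_handle'])
snap('top','pics/t9.png'); find('top',['slug0','jig'])
c=cv2.resize(b[130:290,150:430],(560,320))
cv2.imwrite('pics/c9.png',cv2.cvtColor(np.vstack([c,cv2.resize(a,(560,270))]),cv2.COLOR_RGB2BGR))
E
```

```text
time: 19.08
tcp_pos: [0.5593, -0.2449, 0.1205]
tcp_rot: [-180.0, 0.0, 1.5]
wrist_force: [0.4, -0.5, -3.1]
gripper_width: 0.0296
grip_force: 65.7
wrist jig 0.88 [ 5.607e-01 -2.405e-01 -4.000e-04] px 312 189 []
wrist jig 0.53 [ 0.4608 -0.5073  0.0044] px 612 308 []
wrist jig_slot 0.71 [ 0.5589 -0.2417  0.0243] px 313 200 []
wrist locator 0.97 [ 0.5019 -0.3842  0.0014] px 479 261 []
wrist locator 0.72 [ 0.5576 -0.2444  0.0564] px 317 216 []
wrist locator 0.56 [ 0.5843 -0.3701 -0.0009] px 476 164 []
wrist locator 0.29 [ 0.5608 -0.2472  0.128 ] px 324 264 []
scene jig 0.56 [ 0.5594 -0.237   0.0024] px 226 241 []
scene locator 0.94 [ 0.5821 -0.3753  0.0045] px 177 252 []
scene locator 0.81 [ 5.034e-01 -3.842e-01 -2.000e-04] px 176 235 []
scene locator 0.55 [ 0.5559 -0.2416  0.056 ] px 222 227 []
scene slug0 0.54 [0.6863 0.1614 0.0021] px 367 253 []
scene slug0 0.29 [ 0.5599 -0.2448  0.1314] px 217 208 []
scene tray_handle 0.68 [0.4134 0.2284 0.1175] px 366 164 []
top slug0 0.51 [0.6878 0.1566 0.0036] px 289 170 []
top slug0 0.48 [0.7282 0.208  0.0206] px 275 159 []
top slug0 0.42 [0.7343 0.1736 0.0225] px 284 157 []
top jig 0.56 [ 0.5594 -0.2477 -0.0022] px 394 203 []
```

View pics/c9.png

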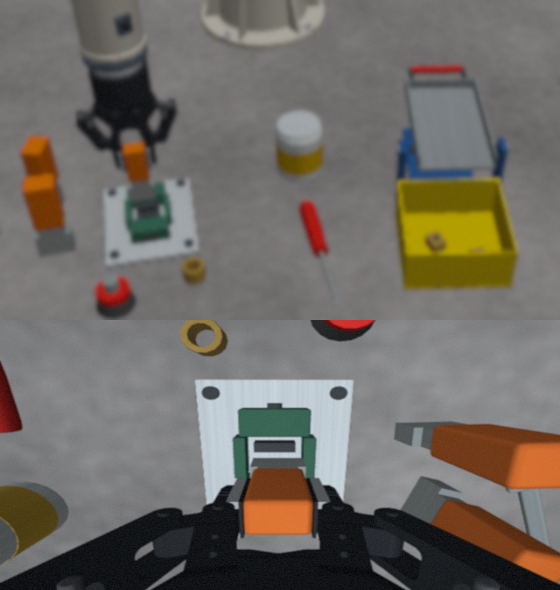

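The block hangs upright over the slot (crop (135,165)), its underside at z 0.056, about 20 mm above the housing. The jig lies flat, the tray is down and the pieces are in the bin, so I'm handing in.

```bash
python3 -c "
from cell import ctrl; print(ctrl.finish_job())"
```

```text
the job is handed in; nothing more can be done
None
```

I handed the job in at about 19 s; no verdict came back. At the last check the three pieces lay in the bin, the tray was down, and the rocked-free block was held upright about 2 cm above the housing, with the jig flat and in place.

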